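# Dip the gear unit and present the gauge rod for reading

### The job

Shut the filler cover of the small gear unit, then take the gauge rod from its cradle by its flat black grip and push it into the unit's slanting guide tube until its collar stops on the tube's mouth. Draw it right out again and finish holding it in the gripper, level, with its tip over the steel tray and the rod roughly 15 cm above the bench, touching nothing else, so that the tip can be read. Leave the cover shut and the other things on the bench where they are.

Things in the scene. Friction and masses are not known exactly. Their poses are not given: they have to be found in the camera images.
- housing: grey gear unit fixed to the bench: block 130x120 mm, top at z = 100 mm, on a foot plate 150x150x12 mm. Origin: centre of its underside, on the bench; x points from its front (guide tube side, toward the robot) to its back, y to its left, z up. The cover's hinge line runs along y at (x 55, z 108) mm. A shaft stub sticks out 28 mm from its left side
- cover (a joint): flat aluminium filler cover on top of the housing, hinged at the back. 0 = shut, flat; grows as its front edge lifts, starts at 0.5 to 0.95 rad. It reaches from the hinge 94 mm forward, 66 mm wide (the last 9 mm a 30 mm wide tab); shut, its top face is 112 mm above the bench. A stiff hinge (about 0.06 N m) keeps it where it is left; pushed down from above it shuts, and no latch is needed
- cover_edge (a point): middle of the cover's upper face near its free front edge, 85 mm from the hinge line; moves with the cover
- guide_tube: steel tube fixed in the front of the housing, slanting: its axis is 40 degrees above the horizontal, mouth toward the robot and up, at housing (x -100, y 0, z 110) mm. Origin: centre of the mouth's rim plane. Its z axis points out of the tube along its axis (the rod goes in along -z), y is the housing's y. Rim 31 mm outside; the funnel mouth is 23 mm wide, narrowing within 14 mm to a 12 mm bore; deeper than the rod's shaft
- gauge_rod: loose gauge rod, 80 g, 171 mm long. Origin: on the axis, at the collar's stop face (the face toward the tip). x points along the rod to the tip, z up as it lies. Along x: round shaft 8 mm thick from 0 to +85 mm (tip, tapered); round collar 32 mm thick from -6 to 0; flat-sided black grip from -66 to -6, 14 mm wide in y, in z from -13 to +7 mm; round tail pin 8 mm thick from -86 to -66. Starts lying level in the cradle, axis 60 mm above the bench; lifts straight out
- rod_tip (a point): the rod's tip, 85 mm along x from the rod's origin
- cradle: fixed aluminium cradle under the rod: base 150x44x8 mm, x along the rod toward its tip; two posts with V notches at x = -60.5 and +60.5 mm, 10 mm thick, about 34 mm wide in y, tops 65 mm above the bench. Origin: centre of its underside. They carry the shaft and the tail pin; the rod's grip is free between them, with room for a gripper upright or leaning so that its fingers point toward the tip
- tray: small steel tray with a few screws, 60 (x) x 100 (y) x 16 mm, fixed on the bench. Origin: centre of its underside
- flux: bystander, to be left alone: small cream flux bottle with black needle cap, 40x40x100 mm; origin at the centre of its underside
- tape: bystander, to be left alone: roll of black tape lying flat, 67x67x19 mm; origin at the centre of its underside
- pliers: bystander, to be left alone: yellow-handled pliers lying flat, 149x75x12 mm; origin at the centre of its underside
- relay: bystander, to be left alone: white plug-in relay, upright block 29x28x48 mm; origin at the centre of its underside
- wick: bystander, to be left alone: small flat blue reel, 42x42x12 mm; origin at the centre of its underside
- meter: bystander, to be left alone: red multimeter with its leads, 150x90x47 mm; origin at the centre of its underside
- hot_glue: bystander, to be left alone: black hand tool with short nozzle, 51x143x45 mm; origin at the centre of its underside
- case: bystander, to be left alone: flat blue plastic case, 71x121x34 mm; origin at the centre of its underside
Not all that is in view belongs to the job. Of the things that look like the gauge_rod, the largest one is meant.

How it is judged:
On the way, in this order (a step that is already met when the one before it is completed fails the run):
1. the filler cover is shut (value of joint cover below 0.05 rad), for 0.2 s.
2. the gauge rod is in the guide tube with its collar on the mouth to within 4 mm, the cover shut (z of gauge_rod in the frame of guide_tube between -0.004 and 0.004 m and horizontal distance between gauge_rod and guide_tube below 0.006 m and z of rod_tip in the frame of guide_tube below -0.078 m and angle between the x axis of gauge_rod and the z axis of guide_tube, either way round below 0.12 rad and value of joint cover below 0.08 rad), for 0.2 s.
At the end, for the whole second after the job is handed in: The gripper holds the gauge rod still and level (within 0.17 rad), tip above the tray (60x100 mm outline, 2 mm over) and 90 to 220 mm above the bench, rod touching neither housing, cradle nor tray; the cover is shut (below 0.08 rad) (value of joint cover below 0.08 rad and contact force between gauge_rod and the fingers above 1 N and angle between gauge_rod's own x axis and vertical between 1.4 and 1.74 rad and x of rod_tip in the frame of tray between -0.032 and 0.032 m and y of rod_tip in the frame of tray between -0.052 and 0.052 m and height (world z) of rod_tip between 0.09 and 0.22 m and contact force between gauge_rod and housing below 0.2 N and contact force between gauge_rod and cradle below 0.2 N and contact force between gauge_rod and tray below 0.2 N and linear speed of gauge_rod below 0.03 m/s); the arm keeps its last pose, push and grip.
It fails at once if a bystander is moved by more than 30 mm (distance of any of flux, tape, pliers, relay, wick, meter, hot_glue, case from where it was at the start of the episode above 0.03 m).
It also fails if it takes over 61 s, if anything falls off the work surface, if the arm or the gripper's body presses on something with over 40 N, if the wrist force passes 120 N, or if a joint passes its speed limit or range.

### The arm

A 7-joint arm with a two-finger parallel gripper is mounted at the origin on a cart in front of the work surface, level with it; the furniture and walls round the work are solid. World frame = base frame: x ahead of the robot, y to its left, z up, the work surface at z = 0. Lengths are in m, angles in rad, forces in N, time in s.
With the tool pointing down it reaches from about 0.4 to 0.925 m from the base axis. Payload 4.1 kg.
Tool frame: the origin (TCP) lies on the centre line of the jaws, within the pads' length; the fingertips stand 17 mm ahead of it and the grasp point (between the pads) lies 2 mm behind it; z points along the fingers, y is the direction in which the jaws open and shut (so a half turn about z gives the same grasp; the last joint's range is limited). The gripper opens to 85 mm and grips with 20 to 120 N. Pads are 22 mm wide; open, the fingers measure 114 mm over their backs; the gripper's body (76 mm by 85 mm) begins 54 mm behind the grasp point. The pads swing forward as they close: fully open they stand 13 mm farther back than shut.
Start: joints at [1.071, 0.398, 0.045, 1.537, -0.019, 1.207, -0.051], TCP at [0.254, -0.599, 0.248] pointing down, gripper open.
Joint ranges: [-2.82, 2.82], [-0.49, 2.23], [-1.37, 1.46], [0, 2.46], [-1.36, 4.5], [0.23, 2], [-2.94, 2.94]. Speed limits (rad/s): [2.57, 2.57, 3.14, 3.14, 3.14, 3.14, 3.14].

### API

Orientations are given as a 3x3 rotation matrix whose columns are the frame's x, y, z axes.
In Python, from plant import arm, imaging gives the robot as it stands.
- The arm moves only by the tool drive_tool, never from a script. Its argument "moves" is a list of rows, each a list of 7 numbers: the shift along the tool's x, y, z in units of 40 mm (1.0 is 40 mm), then the turn, a rotation vector about the tool's x, y, z in units of 6 degrees (1.0 is 6 degrees), then the closure in counts, from 0 (fully open) to 255 (shut). A call has 1 to 20 rows; each row shifts and turns the pose as measured when the row begins, along the tool's axes as they then stand; what a row does not reach is not made up. A row lasts 1/12 s, in which the tool goes at most 41.7 mm and 7.16 degrees, less where a joint would pass 70% of its speed; a pose out of reach is approached as far as the arm can. A call is refused whole if a number of a shift passes 1 or a number of a turn 1, either way. A call with a gripper value outside its range is refused whole. The fingers move at their own pace and stop on an object; "grip_force" is the grip in N (left out, the last holds). Time passes only in rows, so rows that do not move let the fingers close. It gives the time, the measured TCP pose, the force and the opening at its end, in the units of the state.
- arm.get_state(): the state, without advancing time (a new reading comes with each control period).
- imaging.snapshot(name): name is "side" or "top"; returns a dict with "pixels" (480x640x3 uint8, blue, green, red), "z_map" (480x640 float32, m along the optical axis (not along the pixel's ray), 0 where there is no reading), "mtx" (3x3 intrinsics, pixels), "position" and "attitude" of the camera in the world. Camera axes: x right, y down, z forward; pixel columns grow to the right and rows downward; lengths in m; the calibration is good to about 2 mm. A picture is of the moment at which its call begins.
- arm.finish_job(): hands the job in, once; it reports no verdict.
The state is a dict: "t": time; "joint_positions": joint angles; "joint_velocities": joint speeds; "tau": joint torques, N m; "tcp_pos": TCP position; "ee_rot": TCP orientation; "wrist_force": force on the tool from outside, world axes, zero at the start; "torque": the same for the moment, N m; "grip_width": finger opening in m.
Only numpy, scipy, OpenCV 4.12 (cv2) and the standard library are available. Lean on these libraries where they do the work, as an engineer would, in place of code of your own. Each camera call takes 0.05 s, during which the arm holds its last target. There are 200 camera calls.

## Working session

There is one attempt and no reset: what is moved stays moved. The work goes in short steps, Python scripts to look and compute and a tool call to move; the robot and the scene stay as the last step left them, time stands still between calls to the robot, and variables do not carry over. Pictures are saved under pics/ and viewed, about 8 in all and at most 12, crops included, and the job is handed in when it is done.

Besides the shell and the picture viewer there is one more tool, called by a JSON object that holds its "api" and its "payload", one argument or row to a line. drive_tool: Moves the arm, as the interface text tells. Its arguments: {"type":"object","properties":{"moves":{"type":"array"},"grip_force":{"type":"number"}},"required":["moves"]}

```bash
ls; mkdir -p pics; cat > h.py <<'E'
import numpy as np, cv2, sys
from plant import arm, imaging
np.set_printoptions(precision=4,suppress=True)
def snap(n,save=None):
    s=imaging.snapshot(n)
    if save: cv2.imwrite('pics/'+save,s['pixels'])
    np.savez('last_'+n+'.npz',**{k:np.asarray(v) for k,v in s.items()})
    return s
def cloud(s):
    z=s['z_map'];v,u=np.mgrid[:480,:640];K=np.asarray(s['mtx'])
    c=np.stack([(u-K[0,2])/K[0,0]*z,(v-K[1,2])/K[1,1]*z,z],-1)
    return c@np.asarray(s['attitude']).T+np.asarray(s['position'])
E
python3 - <<'E'
from h import *
for n in('top','side'):
    s=snap(n,n+'0.png');print(n,s['mtx'],s['position'],s['attitude'])
print(arm.get_state())
E
```

```text
pics
top [[559.1697   0.     316.5458]
 [  0.     559.1697 244.439 ]
 [  0.       0.       1.    ]] [ 0.3994 -0.0711  1.796 ] [[ 0.0284 -0.9965  0.079 ]
 [-0.9996 -0.0288 -0.0037]
 [ 0.006  -0.0788 -0.9969]]
side [[452.8843   0.     310.668 ]
 [  0.     452.8843 236.9574]
 [  0.       0.       1.    ]] [ 0.511  -0.9803  0.7886] [[ 0.9986 -0.0401  0.0352]
 [-0.0523 -0.6066  0.7933]
 [-0.0105 -0.794  -0.6079]]
{'t': 0.1, 'joint_positions': array([ 1.071 ,  0.3991,  0.045 ,  1.5377, -0.0187,  1.2069, -0.0507]), 'joint_velocities': array([ 0.0007,  0.    ,  0.0004, -0.0026, -0.0022, -0.0016, -0.0005]), 'tau': array([  0.0044, -47.6256,   1.3706, -25.4948,   0.0121,   0.005 ,
         0.    ]), 'tcp_pos': array([ 0.2534, -0.598 ,  0.2474]), 'ee_rot': array([[ 0.9207,  0.3903, -0.0008],
       [ 0.3903, -0.9207,  0.0016],
       [-0.0001, -0.0017, -1.    ]]), 'wrist_force': array([ 0.1626, -0.1317,  0.2251]), 'torque': array([ 0.024 ,  0.0158, -0.0163]), 'grip_width': 0.08545244735630403}
```

View pics/top0.png

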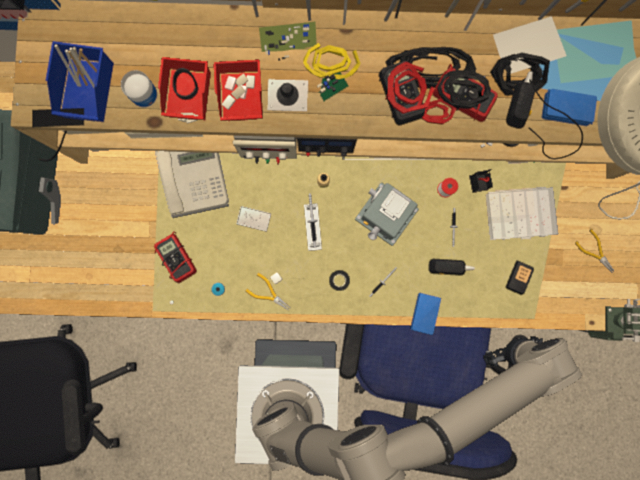

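View pics/side0.png

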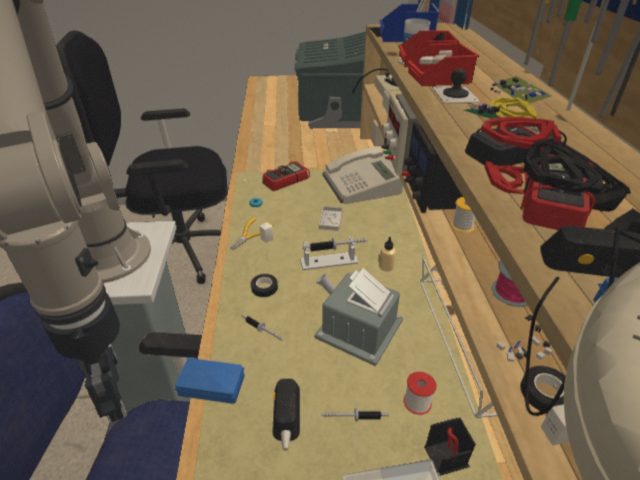

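```bash
python3 - <<'E'
from h import *
t=cv2.imread('pics/top0.png')[170:260,232:428];cv2.imwrite('pics/topcrop.png',cv2.resize(t,None,fx=4,fy=4,interpolation=cv2.INTER_CUBIC))
t=cv2.imread('pics/side0.png')[195:365,230:420];cv2.imwrite('pics/sidecrop.png',cv2.resize(t,None,fx=3.5,fy=3.5,interpolation=cv2.INTER_CUBIC))
for n in('top','side'):
    P=cloud(dict(np.load(f'last_{n}.npz')));np.save(n+'P.npy',P)
    pts={'top':[(313,235),(311,200),(254,218),(387,212),(323,180),(340,250),(363,236)],'side':[(330,246),(352,243),(330,218),(325,280),(262,285)]}[n]
    for u,v in pts:print(n,u,v,P[v,u])
E
```

```text
top 313 235 [ 0.5658 -0.0657  0.063 ]
top 311 200 [ 0.6747 -0.0563  0.0687]
top 254 218 [0.6207 0.126  0.0064]
top 387 212 [ 0.6312 -0.2825  0.1584]
top 323 180 [ 0.7375 -0.0919  0.0759]
top 340 250 [ 0.5256 -0.1535  0.0048]
top 363 236 [ 0.5735 -0.227  -0.0015]
side 330 246 [ 0.601  -0.0698  0.059 ]
side 352 243 [ 0.6579 -0.0689  0.0652]
side 330 218 [0.6193 0.1325 0.0048]
side 325 280 [ 0.5731 -0.2564  0.1143]
side 262 285 [ 0.4239 -0.1428  0.0008]
```

View pics/topcrop.png

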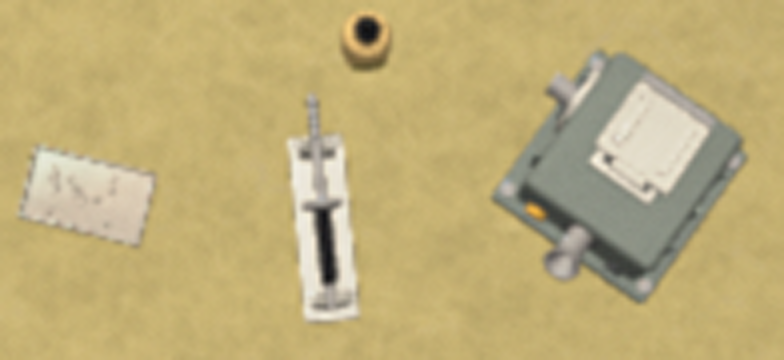

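View pics/sidecrop.png

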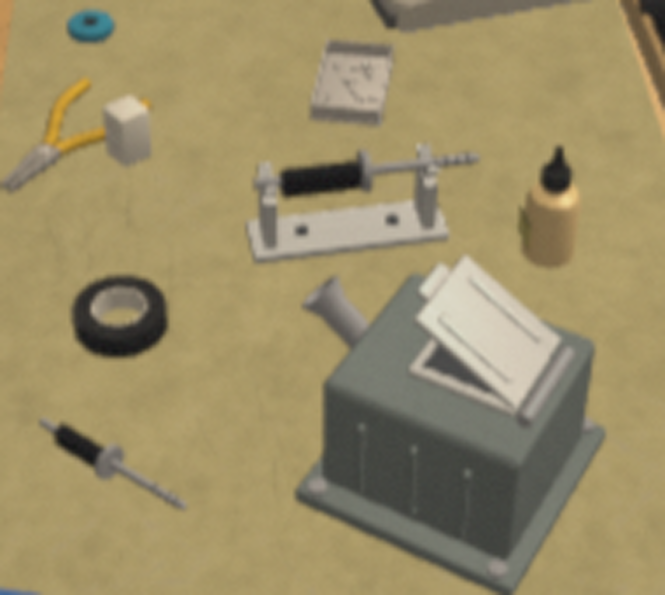

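```bash
cat > m.py <<'E'
from h import *
T=np.load('topP.npy').reshape(-1,3);S=np.load('sideP.npy').reshape(-1,3)
def box(P,lo,hi): return P[np.all((P>lo)&(P<hi),1)]
def rect(P,n):
    for q in range(3):
        r=cv2.minAreaRect((P[:,:2]*1000).astype(np.float32))
        break
    print(n,len(P),r)
    return r
for n,P in(('T',T),('S',S)):
    H=box(P,(.47,-.42,.093),(.78,-.14,.106)); rect(H,n+' top'); print(np.median(H[:,2]))
    C=box(P,(.5,-.40,.118),(.76,-.14,.22))
    c=C.mean(0);u,s,v=np.linalg.svd(C-c);nn=v[2]*np.sign(v[2,2]);print(n,'cover',len(C),c,nn,'angle',np.arccos(nn[2]),'az',np.degrees(np.arctan2(nn[1],nn[0])),'max',C.max(0),'min',C.min(0))
    R=box(P,(.48,-.10,.058),(.73,-.03,.08));c=R.mean(0);d=np.linalg.svd(R[:,:2]-c[:2])[2][0];d*=np.sign(d[0]);a=(R[:,:2]-c[:2])@d
    print(n,'rod',c,'dir',np.degrees(np.arctan2(d[1],d[0])),c[:2]+d*a.min(),c[:2]+d*a.max(),len(R))
    rect(box(P,(.48,-.12,.004),(.73,-.01,.016)),n+' cradle base')
    rect(box(P,(.56,.05,.004),(.68,.20,.025)),n+' tray')
E
python3 m.py; python3 - <<'E'
from h import *
# tube + collar via reading: side/top crops
P=np.load('topP.npy');Q=np.load('sideP.npy')
for x,y in [(322,205),(310,100),(328,300),(563,265),(575,240),(560,92)]:
    u,v=232+x/4,170+y/4;print('T',x,y,P[round(v),round(u)])
for x,y in [(366,168),(478,158),(262,178),(325,292),(340,310),(440,285)]:
    u,v=230+x/3.5,195+y/3.5;print('S',x,y,Q[round(v),round(u)])
E
```

```text
T top 1029 ((629.5927124023438, -285.7417907714844), (123.29756927490234, 173.9568328857422), 55.66117858886719)
0.10008019696227155
T cover 444 [ 0.6548 -0.3049  0.1386] [ 0.3082 -0.2259  0.9241] angle 0.3920797565495073 az -36.2377893561008 max [ 0.7047 -0.2403  0.1657] min [ 0.5626 -0.3506  0.1182]
T rod [ 0.6036 -0.0628  0.0655] dir 5.748095590550897 [ 0.5277 -0.0704] [ 0.7247 -0.0506] 231
T cradle base 703 ((604.6355590820312, -64.98797607421875), (109.47770690917969, 249.25131225585938), 89.86231231689453)
T tray 521 ((619.9732055664062, 124.86186218261719), (119.72692108154297, 149.09300231933594), 0.05524692311882973)
S top 1627 ((628.790771484375, -289.44573974609375), (121.0887222290039, 172.4817657470703), 55.4315185546875)
0.1005935438406903
S cover 927 [ 0.6552 -0.3086  0.1375] [ 0.3338 -0.2292  0.9144] angle 0.41687143138720734 az -34.4724035440235 max [ 0.7026 -0.2456  0.161 ] min [ 0.5687 -0.3521  0.118 ]
S rod [ 0.6031 -0.0647  0.0652] dir 7.114930660595415 [ 0.529 -0.074] [ 0.7249 -0.0495] 334
S cradle base 667 ((605.644287109375, -65.26315307617188), (246.67022705078125, 105.6351089477539), 0.7233956456184387)
S tray 337 ((617.4296264648438, 126.71763610839844), (107.87772369384766, 147.72830200195312), 6.724191188812256)
T 322 205 [ 0.607  -0.0614  0.0846]
T 310 100 [ 0.6909 -0.0527  0.0653]
T 328 300 [ 0.5347 -0.0697  0.0632]
T 563 265 [ 0.5649 -0.2491  0.0959]
T 575 240 [ 0.583  -0.2573  0.1015]
T 560 92 [ 0.7022 -0.246   0.0694]
S 366 168 [ 0.6133 -0.0732  0.0709]
S 478 158 [0.7146 0.0215 0.002 ]
S 262 178 [ 0.5364 -0.0714  0.0637]
S 325 292 [ 0.5687 -0.2556  0.1197]
S 340 310 [ 0.5774 -0.2588  0.1044]
S 440 285 [ 0.6346 -0.2893  0.1524]
```

```bash
cat >> m.py <<'E'
print('----')
from scipy.optimize import least_squares
yaw=np.radians(-34.5);o=np.array([.647,-.300,0]);R=np.array([[np.cos(yaw),-np.sin(yaw),0],[np.sin(yaw),np.cos(yaw),0],[0,0,1]])
a=np.array([-np.cos(np.radians(40)),0,np.sin(np.radians(40))])
for n,P in(('T',T),('S',S)):
    L=(P-o)@R
    B=box(L,(-.2,-.03,.118-.03),(.2,.03,.5))
    W=box(L,(-.1,-.1,.093),(.1,.1,.104)); print(n,'block y',np.percentile(W[:,1],[.5,99.5]),'x',np.percentile(W[(abs(W[:,1])>.03),0],[.5,99.5]))
    U=box(L,(-.13,-.03,.06),(-.07,.03,.14)); s=(U-[-.1,0,.11])@a
    print('tube s max',np.percentile(s,[90,97,100]),'len',len(U))
    for lo,hi in((-.06,-.03),(-.03,-.012),(-.012,.006)):
        q=U[(s>lo)&(s<hi)];print(lo,len(q),q.min(0),q.max(0),np.median(q,0))
    F=box(L,(-.1,-.1,.006),(.1,.1,.018));print('foot',np.percentile(F,[1,99],axis=0))
    cv=box(L,(-.08,-.04,.118),(.08,.04,.2));print('cover lx,ly,lz',cv.min(0),cv.max(0));f=np.polyfit(cv[:,0],cv[:,2],1);print(f,np.arctan(-f[0]))
    # cradle/rod in narrow area
    Q=box(P,(.48,-.12,.005),(.73,-.01,.014));y=np.radians(6);c=np.array([.6,-.065]);d=np.array([np.cos(y),np.sin(y)]);e=np.array([-d[1],d[0]])
    b=np.stack([(Q[:,:2]-c)@d,(Q[:,:2]-c)@e],1);b=b[(abs(b[:,1])<.024)];print('base along',np.percentile(b,[1,99],axis=0))
    K=box(P,(.48,-.12,.072),(.73,-.01,.09));print('collar',K.mean(0),K.min(0),K.max(0),len(K))
# tray by colour
for n in('top','side'):
    im=dict(np.load(f'last_{n}.npz'));P=np.load(n+'P.npy');hsv=cv2.cvtColor(im['pixels'],cv2.COLOR_BGR2HSV)
    m=(hsv[...,1]<60)&np.all((P[...,:2]>(.55,.04))&(P[...,:2]<(.69,.21)),-1);rect(P[m],n+' tray')
    m=(hsv[...,1]<60)&np.all((P>(.5,-.11,-.005))&(P<(.72,-.02,.03)),-1);rect(P[m],n+' cradle')
E
python3 m.py | sed -n '/----/,$p'
```

```text
----
T block y [-0.0593  0.0597] x [-0.0655  0.0636]
tube s max [0.0012 0.0038 0.0066] len 96
-0.06 7 [-0.0737 -0.0087  0.0722] [-0.0702  0.0113  0.0981] [-0.0719  0.0072  0.0894]
-0.03 29 [-0.0982 -0.0095  0.0867] [-0.0702  0.008   0.1086] [-0.0791 -0.0011  0.1011]
-0.012 59 [-0.1094 -0.0148  0.0878] [-0.0828  0.0134  0.1258] [-0.098  -0.0002  0.1059]
foot [[-0.0984 -0.0969  0.0061]
 [ 0.0961  0.0973  0.0178]]
cover lx,ly,lz [-0.0269 -0.0333  0.1182] [0.0523 0.033  0.1657]
[-0.5561  0.1447] 0.5075185327896866
base along [[-0.113  -0.0228]
 [ 0.1257  0.0234]]
collar [ 0.6111 -0.0629  0.077 ] [ 0.5587 -0.0737  0.0723] [ 0.6834 -0.052   0.0846] 19
S block y [-0.0611  0.0569] x [-0.063   0.0647]
tube s max [0.0002 0.0009 0.0011] len 171
-0.06 17 [-0.0791 -0.0103  0.0837] [-0.07    0.0029  0.0978] [-0.0729 -0.0079  0.0909]
-0.03 72 [-0.0894 -0.0123  0.0871] [-0.0705  0.0068  0.1094] [-0.0798 -0.0057  0.1017]
-0.012 82 [-0.1072 -0.0159  0.1018] [-0.0839  0.0133  0.1221] [-0.0917 -0.0056  0.1118]
foot [[-0.0723 -0.0756  0.0062]
 [ 0.0748  0.0692  0.0177]]
cover lx,ly,lz [-0.026  -0.0349  0.118 ] [0.0494 0.0347 0.161 ]
[-0.5597  0.1447] 0.5102501623820891
base along [[-0.0749 -0.022 ]
 [ 0.0717  0.0229]]
collar [ 0.6112 -0.0633  0.0753] [ 0.6087 -0.0719  0.0731] [ 0.6144 -0.0536  0.0771] 13
top tray 566 ((619.0409545898438, 127.95083618164062), (100.49979400634766, 60.657623291015625), 78.5372543334961)
top cradle 379 ((598.218505859375, -62.8994026184082), (148.59805297851562, 43.02229309082031), 7.1233439445495605)
side tray 464 ((627.4654541015625, 148.307373046875), (155.05406188964844, 68.59318542480469), 70.4715805053711)
side cradle 655 ((598.4546508789062, -64.48790740966797), (149.66119384765625, 47.80083465576172), 6.6598896980285645)
```

```bash
cat >> h.py <<'E'
from scipy.spatial.transform import Rotation as Ro
def tool(yaw,lean):
    "tool frame: x level-forward at yaw (deg), z down, leaned so fingers point forward by lean (deg)"
    y,l=np.radians([yaw,lean]);d=np.array([np.cos(y),np.sin(y),0]);k=np.array([0,0,1.])
    x=np.cos(l)*d+np.sin(l)*k;z=np.sin(l)*d-np.cos(l)*k
    return np.stack([x,np.cross(z,x),z],1)
def plan(pos,R,step=.038,turn=5.5,start=None):
    if start is None:
        s=arm.get_state();start=(s['tcp_pos'],s['ee_rot'])
    p0,R0=start;rv=Ro.from_matrix(R0.T@R).as_rotvec();D=np.array(pos)-p0
    n=max(1,int(np.ceil(max(np.linalg.norm(D)/step,np.degrees(np.linalg.norm(rv))/turn))))
    print('dist',np.linalg.norm(D),'turn deg',np.degrees(rv),'rows',n)
    for i in range(n):
        Ri=R0@Ro.from_rotvec(rv*i/n).as_matrix()
        print(np.round(np.r_[Ri.T@D/n/.04,np.degrees(rv)/n/6],2).tolist())
    return np.array(pos),R
E
python3 - <<'E'
from h import *
plan([.629,-.2875,.19],tool(6.9,0))
E
```

```text
dist 0.4906443026302961 turn deg [-0.0986  0.019  16.0711] rows 13
[0.9, -0.27, 0.11, -0.0, 0.0, 0.21]
[0.89, -0.29, 0.11, -0.0, 0.0, 0.21]
[0.89, -0.31, 0.11, -0.0, 0.0, 0.21]
[0.88, -0.33, 0.11, -0.0, 0.0, 0.21]
[0.87, -0.34, 0.11, -0.0, 0.0, 0.21]
[0.86, -0.36, 0.11, -0.0, 0.0, 0.21]
[0.86, -0.38, 0.11, -0.0, 0.0, 0.21]
[0.85, -0.4, 0.11, -0.0, 0.0, 0.21]
[0.84, -0.42, 0.11, -0.0, 0.0, 0.21]
[0.83, -0.44, 0.11, -0.0, 0.0, 0.21]
[0.82, -0.45, 0.11, -0.0, 0.0, 0.21]
[0.81, -0.47, 0.11, -0.0, 0.0, 0.21]
[0.8, -0.49, 0.11, -0.0, 0.0, 0.21]
```

{"api": "drive_tool", "payload": {
  "moves": [
    [0.9,-0.28,0,0,0,0.2,255],
    [0.9,-0.3,0,0,0,0.2,255],
    [0.9,-0.3,0,0,0,0.2,255],
    [0.9,-0.32,0,0,0,0.2,255],
    [0.87,-0.34,0,0,0,0.2,255],
    [0.87,-0.36,0,0,0,0.2,255],
    [0.86,-0.38,0,0,0,0.2,255],
    [0.85,-0.4,0,0,0,0.2,255],
    [0.84,-0.42,0,0,0,0.2,255],
    [0.83,-0.44,0,0,0,0.2,255],
    [0.82,-0.45,0,0,0,0.2,255]
  ],
  "grip_force": 40
}}

```text
t: 1.02
tcp_pos: [0.5742, -0.3356, 0.2382]
ee_rot: [[0.991, 0.133, -0.016], [0.133, -0.991, 0.002], [-0.016, -0.005, -1.0]]
wrist_force: [0.5, -0.7, -0.9]
grip_width: -0.0
```

```bash
python3 - <<'E'
from h import *
print(arm.get_state()['t'],arm.get_state()['grip_width']);plan([.629,-.2875,.19],tool(6.9,0))
E
```

```text
1.0167 -5.544047336658529e-06
dist 0.0873991259373665 turn deg [-0.2535  0.8966  0.7278] rows 3
[0.51, -0.33, 0.4, -0.01, 0.05, 0.04]
[0.51, -0.34, 0.4, -0.01, 0.05, 0.04]
[0.5, -0.34, 0.4, -0.01, 0.05, 0.04]
```

{"api": "drive_tool", "payload": {
  "moves": [
    [0.5,-0.34,0.4,0,0.05,0,255],
    [0.5,-0.34,0.4,0,0.05,0,255],
    [0.5,-0.34,0.4,0,0.05,0.05,255],
    [0,0,0.3,0,0,0,255],
    [0,0,0.3,0,0,0,255],
    [0,0,0.3,0,0,0,255],
    [0,0,0.25,0,0,0,255],
    [0,0,0.15,0,0,0,255],
    [0,0,0.1,0,0,0,255]
  ]
}}

```text
t: 1.77
tcp_pos: [0.6386, -0.2711, 0.1282]
ee_rot: [[0.99, 0.142, 0.004], [0.142, -0.99, 0.013], [0.006, -0.012, -1.0]]
wrist_force: [-8.0, 5.2, 30.0]
grip_width: 0.0001
```

{"api": "drive_tool", "payload": {
  "moves": [
    [0,0,0,0,0,0,255],
    [0,0,-0.5,0,0,0,255],
    [0,0,-0.9,0,0,0,255],
    [0,0.4,-0.9,0,0,0,0],
    [0,0,-0.6,0,0,0,0]
  ]
}}

```text
t: 2.18
tcp_pos: [0.6338, -0.2933, 0.2422]
ee_rot: [[0.991, 0.135, -0.008], [0.135, -0.991, 0.014], [-0.006, -0.015, -1.0]]
wrist_force: [0.9, -0.6, 0.6]
grip_width: 0.0231
```

```bash
python3 - <<'E'
from h import *
o=np.array([.647,-.300,0]);y=np.radians(-34.5);R=Ro.from_euler('z',y).as_matrix()
for n in('side','top'):
    s=snap(n,n+'1.png');L=((cloud(s)-o)@R).reshape(-1,3);m=L[(abs(L[:,1])<.032)&(L[:,0]>-.03)&(L[:,0]<.05)&(L[:,2]>.09)&(L[:,2]<.17)];print(n,len(m),np.percentile(m[:,2],[2,50,98]),np.polyfit(m[:,0],m[:,2],1))
st=arm.get_state();print(st['tcp_pos'],st['wrist_force'],st['joint_positions'])
Rg=tool(6.9,30);g=np.array([.578,-.066,.057])+Rg[:,2]*.002
pre=g-Rg[:,2]*.10;pre[2]+=.03;print(g,pre);plan(pre,Rg)
E
```

```text
side 937 [0.0999 0.1128 0.1161] [-0.0206  0.1118]
top 51 [0.1006 0.1122 0.1188] [-0.0301  0.1114]
[ 0.6366 -0.291   0.2454] [-0.077   1.1835 -0.5218] [ 0.4248  0.4951 -0.0763  1.3954  0.024   1.2582 -1.0833]
[ 0.579  -0.0659  0.0553] [ 0.5294 -0.0719  0.1719]
dist 0.25475484315444874 turn deg [-1.0675 29.9387  0.7271] rows 7
[-0.27, -0.82, 0.27, -0.03, 0.71, 0.02]
[-0.29, -0.82, 0.25, -0.03, 0.71, 0.02]
[-0.31, -0.82, 0.23, -0.03, 0.71, 0.02]
[-0.33, -0.82, 0.2, -0.03, 0.71, 0.02]
[-0.35, -0.82, 0.17, -0.03, 0.71, 0.02]
[-0.36, -0.82, 0.14, -0.03, 0.71, 0.02]
[-0.37, -0.82, 0.11, -0.03, 0.71, 0.02]
```

```bash
python3 - <<'E'
from h import *
o=np.array([.647,-.300,0]);R=Ro.from_euler('z',np.radians(-34.5)).as_matrix()
L=((cloud(dict(np.load('last_side.npz')))-o)@R).reshape(-1,3)
for a in np.arange(-.04,.05,.015):
    m=L[(abs(L[:,1])<.022)&(L[:,0]>a)&(L[:,0]<a+.015)&(L[:,2]>.09)&(L[:,2]<.13)];print(round(a,3),len(m),np.median(m[:,2]))
E
```

```text
-0.04 88 0.11244358247484193
-0.025 98 0.11301631923374084
-0.01 107 0.11321322698348923
0.005 106 0.11336607049930603
0.02 112 0.11329798344786929
0.035 123 0.11259054563974502
```

{"api": "drive_tool", "payload": {
  "moves": [
    [-0.27,-0.82,0.25,0,0.72,0,0],
    [-0.29,-0.82,0.25,0,0.72,0,0],
    [-0.31,-0.82,0.23,0,0.72,0,0],
    [-0.33,-0.82,0.2,0,0.72,0,0],
    [-0.35,-0.82,0.17,0,0.72,0,0],
    [-0.36,-0.82,0.14,0,0.72,0,0],
    [-0.37,-0.82,0.1,0,0.72,0,0],
    [0,0,0,0,0,0,0]
  ]
}}

```text
t: 2.95
tcp_pos: [0.5161, -0.0757, 0.1579]
ee_rot: [[0.853, 0.119, 0.509], [0.099, -0.993, 0.066], [0.513, -0.006, -0.858]]
wrist_force: [-3.6, 1.4, -2.7]
grip_width: 0.0853
```

```bash
python3 - <<'E'
from h import *
print(arm.get_state()['grip_width'])
Rg=tool(6.9,30);g=np.array([.578,-.066,.057])+Rg[:,2]*.002
plan(g-Rg[:,2]*.06,Rg);plan(g,Rg,.02)
E
```

```text
0.08533752859803717
dist 0.060823257144201816 turn deg [-0.2687 -0.8693 -0.2309] rows 2
[0.04, -0.02, 0.76, -0.02, -0.07, -0.02]
[0.04, -0.03, 0.76, -0.02, -0.07, -0.02]
dist 0.12074510487554575 turn deg [-0.2687 -0.8693 -0.2309] rows 7
[0.01, -0.01, 0.43, -0.01, -0.02, -0.01]
[0.01, -0.01, 0.43, -0.01, -0.02, -0.01]
[0.01, -0.01, 0.43, -0.01, -0.02, -0.01]
[0.01, -0.01, 0.43, -0.01, -0.02, -0.01]
[0.01, -0.01, 0.43, -0.01, -0.02, -0.01]
[0.01, -0.01, 0.43, -0.01, -0.02, -0.01]
[0.01, -0.01, 0.43, -0.01, -0.02, -0.01]
```

{"api": "drive_tool", "payload": {
  "moves": [
    [0.02,-0.02,0.5,0,-0.05,0,0],
    [0.02,-0.02,0.5,0,-0.05,0,0],
    [0.01,-0.02,0.5,0,-0.04,0,0],
    [0,0,0,0,0,0,0]
  ]
}}

```text
t: 3.28
tcp_pos: [0.5281, -0.0694, 0.1197]
ee_rot: [[0.866, 0.121, 0.486], [0.095, -0.992, 0.077], [0.492, -0.02, -0.871]]
wrist_force: [0.0, 0.6, -0.8]
grip_width: 0.0852
```

```bash
python3 - <<'E'
from h import *
Rg=tool(6.9,30);g=np.array([.578,-.066,.057])+Rg[:,2]*.002
plan(g,Rg,.02)
s=snap('side');cv2.imwrite('pics/side2c.png',cv2.resize(s['pixels'][170:310,250:430],None,fx=4,fy=4,interpolation=cv2.INTER_CUBIC))
E
```

```text
dist 0.08215940537567441 turn deg [-1.0056  0.5459 -0.5339] rows 5
[0.06, 0.02, 0.41, -0.03, 0.02, -0.02]
[0.06, 0.02, 0.41, -0.03, 0.02, -0.02]
[0.06, 0.02, 0.41, -0.03, 0.02, -0.02]
[0.06, 0.02, 0.41, -0.03, 0.02, -0.02]
[0.06, 0.01, 0.41, -0.03, 0.02, -0.02]
```

View pics/side2c.png

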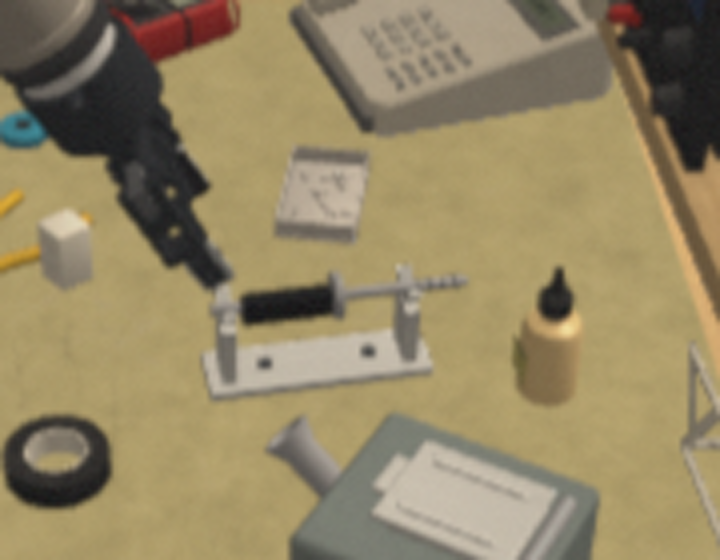

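{"api": "drive_tool", "payload": {
  "moves": [
    [0.35,0.04,0.2,-0.1,0.1,-0.05,0],
    [0.05,0.02,0.45,-0.05,0,-0.05,0],
    [0,0.02,0.45,0,0,0,0],
    [0,0.02,0.45,0,0,0,0],
    [0,0,0.3,0,0,0,0],
    [0,0,0,0,0,0,0]
  ]
}}

```text
t: 3.83
tcp_pos: [0.5764, -0.0736, 0.0721]
ee_rot: [[0.861, 0.114, 0.495], [0.093, -0.993, 0.067], [0.499, -0.012, -0.866]]
wrist_force: [0.9, -0.5, 0.3]
grip_width: 0.0855
```

```bash
python3 - <<'E'
from h import *
Rg=tool(6.9,30);g=np.array([.578,-.066,.057])+Rg[:,2]*.002
print(arm.get_state()['wrist_force'],arm.get_state()['tcp_pos'],g);plan(g,Rg,.03)
E
```

```text
[ 0.9144 -0.5235  0.3148] [ 0.5764 -0.0736  0.0721] [ 0.579  -0.0659  0.0553]
dist 0.018713797012893173 turn deg [-0.4194  0.0331 -0.6366] rows 1
[-0.14, -0.18, 0.41, -0.07, 0.01, -0.11]
```

{"api": "drive_tool", "payload": {
  "moves": [
    [-0.07,-0.1,0.22,-0.05,0,-0.1,0],
    [-0.07,-0.1,0.22,0,0,0,0],
    [0,0,0,0,0,0,0]
  ]
}}

```text
t: 4.08
tcp_pos: [0.5819, -0.0688, 0.0626]
ee_rot: [[0.868, 0.118, 0.483], [0.099, -0.993, 0.066], [0.487, -0.01, -0.873]]
wrist_force: [0.4, 0.1, 0.8]
grip_width: 0.0853
```

{"api": "drive_tool", "payload": {
  "moves": [
    [0,0,0,0,0,0,255],
    [0,0,0,0,0,0,255],
    [0,0,0,0,0,0,255],
    [0,0,0,0,0,0,255],
    [0,0,0,0,0,0,255],
    [0,0,0,0,0,0,255],
    [0,0,0,0,0,0,255],
    [0,0,0,0,0,0,255],
    [0,0,0,0,0,0,255],
    [0,0,0,0,0,0,255]
  ],
  "grip_force": 80
}}

```text
t: 4.92
tcp_pos: [0.5812, -0.0656, 0.0648]
ee_rot: [[0.866, 0.123, 0.484], [0.099, -0.992, 0.073], [0.489, -0.016, -0.872]]
wrist_force: [-0.3, 0.2, 0.1]
grip_width: 0.0124
```

```bash
python3 - <<'E'
from h import *
s=arm.get_state();print(s)
E
```

```text
{'t': 4.9167, 'joint_positions': array([-0.1531,  0.3662,  0.3032,  2.2359, -1.3587,  0.236 , -0.0546]), 'joint_velocities': array([-0.0035,  0.0012,  0.0035,  0.0008, -0.0011,  0.0005,  0.0016]), 'tau': array([  0.174 , -34.877 ,   3.2285, -16.0296,  -0.4416,  -0.1243,
         0.0069]), 'tcp_pos': array([ 0.5812, -0.0656,  0.0648]), 'ee_rot': array([[ 0.8663,  0.1226,  0.4842],
       [ 0.0994, -0.9923,  0.0735],
       [ 0.4894, -0.0155, -0.8719]]), 'wrist_force': array([-0.29  ,  0.1629,  0.0978]), 'torque': array([-0.0789,  0.4876, -0.0031]), 'grip_width': 0.012379980164076302}
```

{"api": "drive_tool", "payload": {
  "moves": [
    [0.15,0,-0.26,0,0,0,255],
    [0.2,0,-0.35,0,0,0,255],
    [0.29,-0.01,-0.52,0,0,0,255],
    [0.29,-0.01,-0.52,0,0,0,255],
    [0.29,-0.01,-0.52,0,0,0,255],
    [0,0,0,0,0,0,255]
  ]
}}

```text
t: 5.42
tcp_pos: [0.5781, -0.0674, 0.1639]
ee_rot: [[0.872, 0.119, 0.475], [0.096, -0.993, 0.072], [0.48, -0.017, -0.877]]
wrist_force: [0.2, 0.1, -1.0]
grip_width: 0.0121
```

```bash
python3 - <<'E'
from h import *
s=arm.get_state();print(s['joint_positions'],s['tcp_pos'],s['ee_rot'],s['grip_width'],s['wrist_force'])
s=snap('side');cv2.imwrite('pics/side3c.png',cv2.resize(s['pixels'][170:310,250:430],None,fx=4,fy=4,interpolation=cv2.INTER_CUBIC))
E
```

```text
[-0.5355  0.2111  0.7246  2.1745 -0.7445  0.418  -0.6826] [ 0.5781 -0.0674  0.1639] [[ 0.8721  0.1188  0.4746]
 [ 0.0961 -0.9928  0.0718]
 [ 0.4797 -0.017  -0.8772]] 0.012051932586582874 [ 0.2282  0.0743 -1.0376]
```

View pics/side3c.png

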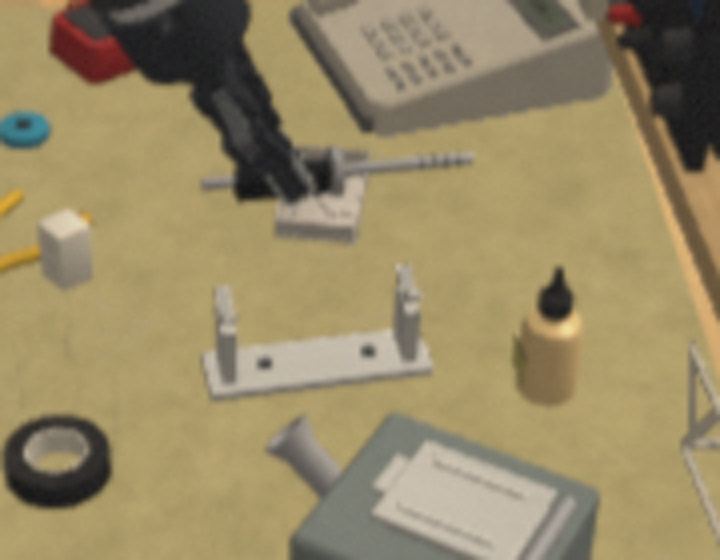

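```bash
cat >> h.py <<'E'
RG=np.array([[.8663,.1226,.4842],[.0994,-.9923,.0735],[.4894,-.0155,-.8719]]);PG=np.array([.5812,-.0656,.0648])
dR=np.array([np.cos(np.radians(6.9)),np.sin(np.radians(6.9)),0])
ro=RG.T@(np.array([.614,-.0617,.060])-PG); rd=RG.T@dR   # rod origin/direction in tool frame
E
python3 - <<'E'
from h import *
st=arm.get_state();p,R=st['tcp_pos'],st['ee_rot'];o=p+R@ro;d=R@rd;print('pred origin',o,'dir',d,'tip',o+.085*d)
print(ro,rd)
s=snap('top')
for n in('side','top'):
    P=cloud(dict(np.load(f'last_{n}.npz'))).reshape(-1,3);P=P[P[:,2]>.03];a=(P-o)@d;r=np.linalg.norm(P-o-a[:,None]*d,axis=1)
    q=P[(a>.005)&(a<.12)&(r<.02)];c=q.mean(0);v=np.linalg.svd(q-c)[2][0];v*=np.sign(v[0]);print(n,len(q),'dir',v,'mean',c,'off from axis',(q-o-((q-o)@d)[:,None]*d).mean(0),'amax',((q-o)@d).max())
    k=P[(a>-.02)&(a<.02)&(r>.009)&(r<.02)];print('collar a',np.percentile((k-o)@d,[5,50,95]),len(k))
E
```

```text
pred origin [ 0.6095 -0.0629  0.1565] dir [ 0.9929  0.1176 -0.0143] tip [ 0.6939 -0.0529  0.1553]
[0.0265 0.0002 0.0204] [0.872  0.0025 0.4895]
side 102 dir [ 0.9929  0.1182 -0.0156] mean [ 0.6538 -0.0596  0.1613] off from axis [ 0.0003 -0.002   0.0054] amax 0.08651428467017656
collar a [-0.0191 -0.0047  0.0005] 74
top 74 dir [0.9922 0.1247 0.0056] mean [ 0.654  -0.0566  0.1597] off from axis [-0.0001  0.001   0.0038] amax 0.08421331476484112
collar a [-0.0191 -0.0053 -0.0013] 38
```

```bash
cat >> h.py <<'E'
M=np.array([.564,-.244,.110]);hx=np.array([np.cos(np.radians(-34.5)),np.sin(np.radians(-34.5)),0])
D=np.cos(np.radians(40))*hx-np.array([0,0,np.sin(np.radians(40))])
def ins(s):
    "TCP pose with collar s metres out of the mouth"
    R=tool(-34.5,29.3-40)
    for _ in range(3):
        v=R@rd; R=Ro.align_vectors([D],[v])[0].as_matrix()@R
    return M-s*D-R@ro,R
def rodnow():
    st=arm.get_state();p,R=st['tcp_pos'],st['ee_rot'];o=p+R@ro;d=R@rd
    e=(o-M);s=-e@D;print('t',st['t'],'s',s,'lateral',e+s*D,'ang',np.degrees(np.arccos(min(1,d@D))),'F',st['wrist_force'],'w',st['grip_width'],'q',st['joint_positions'])
    return o,d
E
python3 - <<'E'
from h import *
rodnow();p,R=ins(.115);print(p,R);plan(p,R,turn=5)
E
```

```text
t 5.5167 s 0.07950769553343709 lateral [ 0.0945  0.1471 -0.0065] ang 54.061756594527196 F [-0.6254  0.6298 -1.5853] w 0.012094452562955367 q [-0.5306  0.2146  0.7185  2.1789 -0.7496  0.4178 -0.6777]
[ 0.4732 -0.1814  0.2088] [[ 0.8111 -0.5648 -0.1522]
 [-0.5548 -0.8252  0.1061]
 [-0.1855 -0.0016 -0.9826]]
dist 0.16163763303293502 turn deg [ -7.3965 -36.8532  41.3932] rows 12
[-0.16, 0.21, -0.21, -0.1, -0.51, 0.57]
[-0.16, 0.22, -0.2, -0.1, -0.51, 0.57]
[-0.16, 0.23, -0.19, -0.1, -0.51, 0.57]
[-0.15, 0.25, -0.17, -0.1, -0.51, 0.57]
[-0.15, 0.26, -0.16, -0.1, -0.51, 0.57]
[-0.14, 0.27, -0.15, -0.1, -0.51, 0.57]
[-0.13, 0.28, -0.14, -0.1, -0.51, 0.57]
[-0.12, 0.28, -0.13, -0.1, -0.51, 0.57]
[-0.11, 0.29, -0.12, -0.1, -0.51, 0.57]
[-0.1, 0.3, -0.12, -0.1, -0.51, 0.57]
[-0.09, 0.31, -0.11, -0.1, -0.51, 0.57]
[-0.07, 0.31, -0.1, -0.1, -0.51, 0.57]
```

{"api": "drive_tool", "payload": {
  "moves": [
    [-0.16,0.21,-0.35,-0.1,-0.5,0.57,255],
    [-0.16,0.22,-0.35,-0.1,-0.5,0.57,255],
    [-0.16,0.23,-0.3,-0.1,-0.5,0.57,255],
    [-0.15,0.25,-0.17,-0.1,-0.5,0.57,255],
    [-0.15,0.26,-0.16,-0.1,-0.5,0.57,255],
    [-0.14,0.27,-0.15,-0.1,-0.5,0.57,255],
    [-0.13,0.28,-0.14,-0.1,-0.5,0.57,255],
    [-0.12,0.28,-0.13,-0.1,-0.5,0.57,255],
    [-0.11,0.29,-0.12,-0.1,-0.5,0.57,255],
    [-0.1,0.3,-0.1,-0.1,-0.5,0.57,255],
    [-0.09,0.31,-0.1,-0.1,-0.5,0.57,255],
    [-0.07,0.31,-0.1,-0.1,-0.5,0.57,255],
    [0,0,0,0,0,0,255]
  ]
}}

```text
t: 6.6
tcp_pos: [0.4473, -0.1773, 0.2028]
ee_rot: [[0.788, -0.581, -0.203], [-0.566, -0.814, 0.133], [-0.243, 0.011, -0.97]]
wrist_force: [1.2, 0.6, -1.2]
grip_width: 0.0121
```

```bash
python3 - <<'E'
from h import *
rodnow();p,R=ins(.115);plan(p,R,turn=5)
E
```

```text
t 6.6 s 0.12956245890490467 lateral [-0.0184 -0.002  -0.0167] ang 3.627628996312907 F [ 1.2414  0.5515 -1.2153] w 0.012054967008651026 q [-0.472   0.4849  1.0658  1.844  -0.4281  1.3386 -1.438 ]
dist 0.02690388710392684 turn deg [ 0.442   3.3575 -1.2785] rows 1
[0.53, -0.29, -0.29, 0.07, 0.56, -0.21]
```

{"api": "drive_tool", "payload": {
  "moves": [
    [0.27,-0.15,-0.15,0,0.28,-0.1,255],
    [0.26,-0.15,-0.15,0,0.28,-0.1,255],
    [0,0,0,0,0,0,255],
    [0,0,0,0,0,0,255]
  ]
}}

```text
t: 6.93
tcp_pos: [0.4756, -0.1791, 0.2057]
ee_rot: [[0.814, -0.56, -0.153], [-0.551, -0.828, 0.101], [-0.184, 0.002, -0.983]]
wrist_force: [-0.2, -0.6, -1.0]
grip_width: 0.0122
```

```bash
python3 - <<'E'
from h import *
o,d=rodnow();p,R=ins(.115);plan(p,R,turn=5)
for n in('side','top'):
    P=cloud(snap(n)).reshape(-1,3);P=P[P[:,2]>.03];a=(P-o)@d;r=np.linalg.norm(P-o-a[:,None]*d,axis=1)
    q=P[(a>.005)&(a<.09)&(r<.012)];c=q.mean(0);v=np.linalg.svd(q-c)[2][0];v*=np.sign(v[0]);print(n,len(q),'dir',v,d,'off',(q-o-((q-o)@d)[:,None]*d).mean(0))
x=dict(np.load('last_side.npz'))['pixels'];cv2.imwrite('pics/side4c.png',cv2.resize(x[195:335,230:410],None,fx=4,fy=4,interpolation=cv2.INTER_CUBIC))
E
```

```text
t 6.9333 s 0.11241850625529043 lateral [ 0.0008  0.0034 -0.0015] ang 0.3631882176189388 F [-0.2242 -0.6177 -1.0139] w 0.012190076648059869 q [-0.4805  0.4888  1.0577  1.8176 -0.4421  1.2984 -1.4336]
dist 0.00458664764114843 turn deg [ 0.287  -0.1161  0.2572] rows 1
[-0.03, 0.08, -0.07, 0.05, -0.02, 0.04]
side 127 dir [ 0.6332 -0.4326 -0.6418] [ 0.6332 -0.4334 -0.6412] off [ 0.0007 -0.0016  0.0018]
top 0 dir [1. 0. 0.] [ 0.6332 -0.4334 -0.6412] off [nan nan nan]<stdin>:5: RuntimeWarning: Mean of empty slice.
  ret = um.true_divide(
```

View pics/side4c.png

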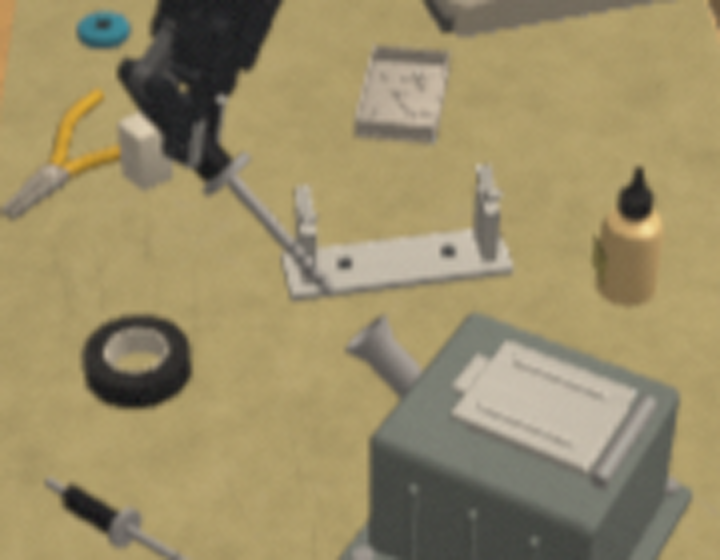

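{"api": "drive_tool", "payload": {
  "moves": [
    [0,0.08,-0.04,0.05,0,0.04,255],
    [0.35,0,0.2,0,0,0,255],
    [0.35,0,0.2,0,0,0,255],
    [0,0,0,0,0,0,255]
  ]
}}

```text
t: 7.37
tcp_pos: [0.4944, -0.1944, 0.1872]
ee_rot: [[0.814, -0.562, -0.147], [-0.552, -0.827, 0.109], [-0.183, -0.007, -0.983]]
wrist_force: [0.4, -0.1, -0.5]
grip_width: 0.0121
```

```bash
python3 - <<'E'
from h import *
rodnow();p,R=ins(.03);plan(p,R,.02)
E
```

```text
t 7.3667 s 0.08204490284305536 lateral [ 0.0006  0.0014 -0.0004] ang 0.48358034845424025 F [ 0.3534 -0.1306 -0.4523] w 0.012064161782415287 q [-0.4058  0.5472  1.0157  1.7833 -0.4885  1.2882 -1.3915]
dist 0.05207565052438494 turn deg [-0.2671 -0.1472  0.2146] rows 3
[0.38, 0.01, 0.21, -0.01, -0.01, 0.01]
[0.38, 0.01, 0.21, -0.01, -0.01, 0.01]
[0.38, 0.01, 0.21, -0.01, -0.01, 0.01]
```

{"api": "drive_tool", "payload": {
  "moves": [
    [0.3,0.02,0.16,-0.04,-0.02,0.04,255],
    [0.3,0.01,0.16,0,0,0,255],
    [0.3,0.01,0.16,0,0,0,255],
    [0,0,0,0,0,0,255]
  ]
}}

```text
t: 7.7
tcp_pos: [0.5193, -0.2138, 0.1623]
ee_rot: [[0.811, -0.566, -0.151], [-0.555, -0.825, 0.109], [-0.186, -0.004, -0.983]]
wrist_force: [-0.3, -0.1, -0.7]
grip_width: 0.0123
```

```bash
python3 - <<'E'
from h import *
rodnow();p,R=ins(.0);plan(p,R,.015)
E
```

```text
t 7.7 s 0.04188417753506301 lateral [ 0.     -0.0007  0.0004] ang 0.3374589037551627 F [-0.2816 -0.0952 -0.7038] w 0.01233079649956839 q [-0.3267  0.6266  0.9692  1.7289 -0.5346  1.2818 -1.3592]
dist 0.04188956697903649 turn deg [-0.1539  0.0344 -0.0424] rows 3
[0.3, -0.0, 0.18, -0.01, 0.0, -0.0]
[0.3, -0.0, 0.18, -0.01, 0.0, -0.0]
[0.3, -0.0, 0.18, -0.01, 0.0, -0.0]
```

No contact force; the shaft is well inside. Push on to the stop.

{"api": "drive_tool", "payload": {
  "moves": [
    [0.25,0,0.15,0,0,0,255],
    [0.25,0,0.15,0,0,0,255],
    [0.2,0,0.11,0,0,0,255],
    [0.1,0,0.06,0,0,0,255],
    [0.1,0,0.06,0,0,0,255]
  ]
}}

```text
t: 8.12
tcp_pos: [0.5455, -0.2317, 0.1347]
ee_rot: [[0.81, -0.566, -0.154], [-0.554, -0.824, 0.113], [-0.191, -0.006, -0.982]]
wrist_force: [-10.8, 8.1, 32.4]
grip_width: 0.0122
```

```bash
python3 - <<'E'
from h import *
rodnow();p,R=ins(.0);plan(p,R,.015)
E
```

```text
t 8.1167 s -0.00016435378755054925 lateral [-0.0004 -0.0002 -0.0003] ang 0.4886534472961115 F [-10.827    8.1143  32.3504] w 0.012199221343741115 q [-0.2549  0.7056  0.924   1.6676 -0.579   1.2781 -1.333 ]
dist 0.0005733300763382559 turn deg [-0.2594  0.3403 -0.0233] rows 1
[-0.0, -0.01, -0.01, -0.04, 0.06, -0.0]
```

{"api": "drive_tool", "payload": {
  "moves": [
    [0,0,0,0,0,0,255],
    [0.04,0,0.02,0,0,0,255],
    [0,0,0,0,0,0,255],
    [0.04,0,0.02,0,0,0,255],
    [0,0,0,0,0,0,255]
  ]
}}

```text
t: 8.53
tcp_pos: [0.5453, -0.2319, 0.1351]
ee_rot: [[0.808, -0.566, -0.162], [-0.553, -0.824, 0.122], [-0.203, -0.009, -0.979]]
wrist_force: [-0.1, -0.7, -0.4]
grip_width: 0.0122
```

```bash
python3 - <<'E'
from h import *
rodnow()
x=snap('side')['pixels'];cv2.imwrite('pics/side5c.png',cv2.resize(x[195:335,230:410],None,fx=4,fy=4,interpolation=cv2.INTER_CUBIC))
E
```

```text
t 8.5333 s 0.00020022706701151676 lateral [-0.0006 -0.0003 -0.0004] ang 1.0857081905524595 F [-0.1373 -0.7134 -0.372 ] w 0.012177752375124013 q [-0.2464  0.71    0.9197  1.6589 -0.5793  1.2928 -1.3321]
```

View pics/side5c.png

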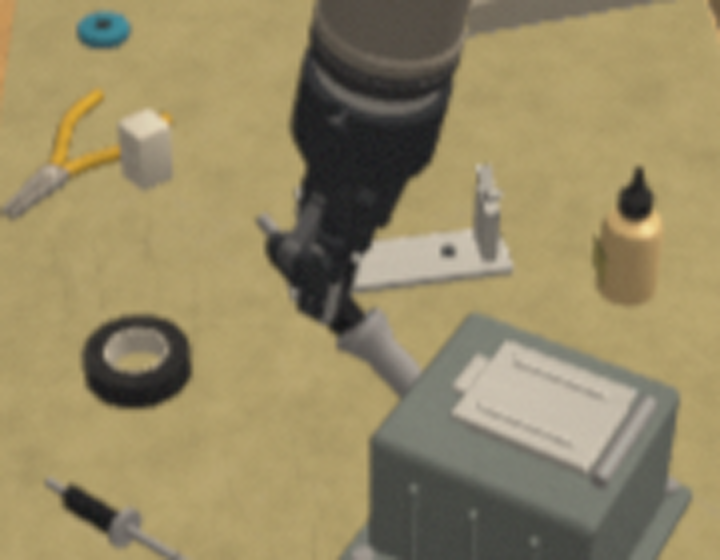

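{"api": "drive_tool", "payload": {
  "moves": [
    [-0.3,0,-0.17,0,0.1,0,255],
    [-0.4,0,-0.23,0,0.08,0,255],
    [-0.4,0,-0.23,0,0,0,255],
    [-0.4,0,-0.23,0,0,0,255],
    [-0.4,0,-0.23,0,0,0,255],
    [-0.4,0,-0.23,0,0,0,255],
    [-0.4,0,-0.23,0,0,0,255],
    [0,0,0,0,0,0,255]
  ]
}}

```text
t: 9.25
tcp_pos: [0.4662, -0.179, 0.2147]
ee_rot: [[0.812, -0.567, -0.142], [-0.557, -0.824, 0.104], [-0.176, -0.006, -0.984]]
wrist_force: [1.1, -1.0, -1.3]
grip_width: 0.0121
```

```bash
python3 - <<'E'
from h import *
rodnow()
tip=np.array([.619,.128,.15]);R=tool(6.9+8,27.5);d=R@rd;p=tip-.085*d-R@ro;print(p,d);plan(p,R,.03,5)
E
```

```text
t 9.25 s 0.12416703314417847 lateral [-0.0009 -0.0016  0.0002] ang 0.6594034276913062 F [ 1.1408 -1.0034 -1.2544] w 0.012102094147923646 q [-0.5033  0.4564  1.0808  1.8345 -0.4277  1.2976 -1.4434]
[0.505  0.0981 0.1585] [ 0.9665  0.2546 -0.0316]
dist 0.2853798361852949 turn deg [  7.2956  35.089  -49.7477] rows 13
[-0.22, -0.48, 0.15, 0.09, 0.45, -0.64]
[-0.19, -0.49, 0.15, 0.09, 0.45, -0.64]
[-0.17, -0.5, 0.14, 0.09, 0.45, -0.64]
[-0.14, -0.51, 0.14, 0.09, 0.45, -0.64]
[-0.11, -0.52, 0.14, 0.09, 0.45, -0.64]
[-0.08, -0.52, 0.14, 0.09, 0.45, -0.64]
[-0.05, -0.53, 0.14, 0.09, 0.45, -0.64]
[-0.03, -0.53, 0.15, 0.09, 0.45, -0.64]
[0.0, -0.53, 0.15, 0.09, 0.45, -0.64]
[0.03, -0.53, 0.16, 0.09, 0.45, -0.64]
[0.06, -0.52, 0.16, 0.09, 0.45, -0.64]
[0.09, -0.51, 0.17, 0.09, 0.45, -0.64]
[0.11, -0.51, 0.18, 0.09, 0.45, -0.64]
```

{"api": "drive_tool", "payload": {
  "moves": [
    [-0.2,-0.48,0,0.09,0.45,-0.64,255],
    [-0.19,-0.49,0,0.09,0.45,-0.64,255],
    [-0.17,-0.5,0.05,0.09,0.45,-0.64,255],
    [-0.14,-0.51,0.1,0.09,0.45,-0.64,255],
    [-0.11,-0.52,0.14,0.09,0.45,-0.64,255],
    [-0.08,-0.52,0.14,0.09,0.45,-0.64,255],
    [-0.05,-0.53,0.14,0.09,0.45,-0.64,255],
    [0,-0.53,0.15,0.09,0.45,-0.64,255],
    [0,-0.53,0.15,0.09,0.45,-0.64,255],
    [0,0,0,0,0,0,255]
  ]
}}

```text
t: 10.08
tcp_pos: [0.5025, 0.0142, 0.1887]
ee_rot: [[0.95, 0.023, 0.311], [0.008, -0.999, 0.05], [0.312, -0.045, -0.949]]
wrist_force: [-0.5, -0.7, -0.4]
grip_width: 0.012
```

```bash
python3 - <<'E'
from h import *
print(rodnow())
tip=np.array([.619,.128,.15]);R=tool(6.9+8,27.5);d=R@rd;p=tip-.085*d-R@ro;print(p,d);plan(p,R,.03,5)
E
```

```text
t 10.0833 s 0.17489781703134766 lateral [ 0.0803  0.1833 -0.0448] ang 43.067557535963225 F [-0.4729 -0.6538 -0.3902] w 0.012045671652015241 q [-1.1389  0.0415  1.0747  2.1964 -0.113   0.6089 -1.5425]
(array([0.5339, 0.0152, 0.1776]), array([ 0.9808,  0.0292, -0.193 ]))
[0.505  0.0981 0.1585] [ 0.9665  0.2546 -0.0316]
dist 0.08924916160130068 turn deg [  2.8989   8.9721 -13.5017] rows 4
[-0.04, -0.52, 0.21, 0.12, 0.37, -0.56]
[-0.02, -0.51, 0.22, 0.12, 0.37, -0.56]
[0.0, -0.51, 0.22, 0.12, 0.37, -0.56]
[0.03, -0.51, 0.23, 0.12, 0.37, -0.56]
```

{"api": "drive_tool", "payload": {
  "moves": [
    [0,-0.5,0.16,0.12,0.4,-0.56,255],
    [0,-0.5,0.18,0.12,0.4,-0.56,255],
    [0,-0.5,0.2,0.12,0.4,-0.56,255],
    [0.02,-0.5,0.2,0.12,0.4,-0.56,255],
    [0,0,0,0,0,0,255],
    [0,0,0,0,0,0,255]
  ]
}}

```text
t: 10.58
tcp_pos: [0.509, 0.0966, 0.1645]
ee_rot: [[0.845, 0.259, 0.468], [0.231, -0.966, 0.119], [0.482, 0.008, -0.876]]
wrist_force: [0.5, -2.1, -0.5]
grip_width: 0.0123
```

```bash
python3 - <<'E'
from h import *
o,d=rodnow();print(o,d,'tip',o+.085*d)
tip=np.array([.619,.128,.15]);R=tool(6.9+8,28.5);d=R@rd;p=tip-.085*d-R@ro;print(p,d);plan(p,R,.03,5)
E
```

```text
t 10.5833 s 0.19777646929239848 lateral [ 0.1017  0.2631 -0.0777] ang 59.753001532608586 F [ 0.4703 -2.1399 -0.4827] w 0.012261246156678736 q [-1.225   0.0433  0.9795  2.324  -0.1144  0.2914 -1.4604]
[0.5409 0.1049 0.1595] [ 0.9664  0.257  -0.008 ] tip [0.623  0.1268 0.1588]
[0.5049 0.0981 0.1565] [ 0.9669  0.2547 -0.0141]
dist 0.00913346638279803 turn deg [ 0.3134 -0.3501  0.3297] rows 1
[-0.17, -0.06, 0.13, 0.05, -0.06, 0.05]
```

{"api": "drive_tool", "payload": {
  "moves": [
    [-0.08,0,0.06,0,0,0,255],
    [0,0,0,0,0,0,255],
    [0,0,0,0,0,0,255],
    [0,0,0,0,0,0,255]
  ]
}}

```text
t: 10.92
tcp_pos: [0.5104, 0.0921, 0.1623]
ee_rot: [[0.847, 0.25, 0.47], [0.223, -0.968, 0.113], [0.483, 0.009, -0.875]]
wrist_force: [-0.6, 0.6, -0.7]
grip_width: 0.012
```

```bash
python3 - <<'E'
from h import *
o,d=rodnow();print('tip',o+.085*d,d,arm.get_state()['joint_velocities'])
ims=[]
for n in('side','top'):
    s=snap(n);P=cloud(s).reshape(-1,3);P=P[P[:,2]>.1];a=(P-o)@d;r=np.linalg.norm(P-o-a[:,None]*d,axis=1)
    q=P[(a>.005)&(a<.12)&(r<.012)];c=q.mean(0);v=np.linalg.svd(q-c)[2][0];v*=np.sign(v[0]);k=q[np.argmax(q@d)]
    print(n,len(q),'dir',v,'far pt',k)
    ims.append(s['pixels'])
H=Ro.from_euler('z',np.radians(-34.5)).as_matrix();L=((cloud(dict(np.load('last_side.npz')))-[.647,-.3,0])@H).reshape(-1,3)
for x in(-.025,.035):
    m=L[(abs(L[:,1])<.022)&(abs(L[:,0]-x)<.01)&(L[:,2]>.09)&(L[:,2]<.13)];print('cover',x,len(m),np.median(m[:,2]))
a=cv2.resize(ims[0][150:450,150:500],None,fx=1.14,fy=1.14);b=cv2.resize(ims[1][150:340,140:560],(400,181))
out=np.zeros((530,400,3),np.uint8);out[:342,:399]=a[:342,:399];out[345:526]=b;cv2.imwrite('pics/fin.png',cv2.resize(out,None,fx=1.13,fy=1.13))
E
```

```text
t 10.9167 s 0.1932764185770872 lateral [ 0.1004  0.2602 -0.077 ] ang 59.42139642237786 F [-0.5929  0.6407 -0.7212] w 0.01196827694709206 q [-1.2108  0.053   0.977   2.3258 -0.1411  0.2838 -1.4359]
tip [0.6247 0.1211 0.1566] [ 0.9688  0.2477 -0.0071] [ 0.0092  0.0007  0.0155 -0.0157  0.0031  0.002  -0.0061]
side 81 dir [ 0.9601  0.2791 -0.0171] far pt [0.6246 0.1238 0.157 ]
top 68 dir [ 0.968   0.2504 -0.0156] far pt [0.6229 0.1192 0.1554]
cover -0.025 125 0.11268610258926248
cover 0.035 146 0.11321463973733858
```

View pics/fin.png

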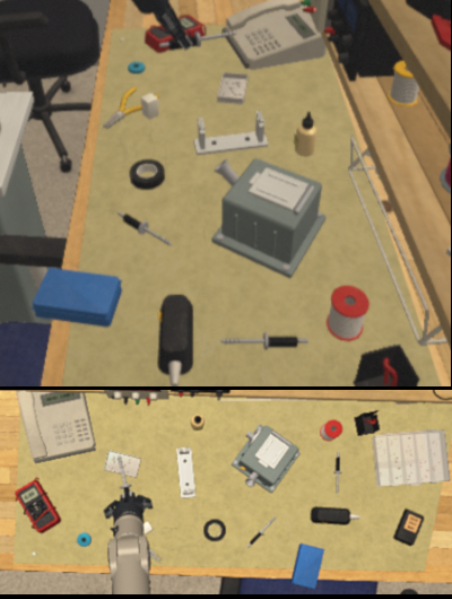

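{"api": "drive_tool", "payload": {
  "moves": [
    [-0.1,-0.1,0.05,0,0,0,255],
    [0,0,0,0,0,0,255],
    [0,0,0,0,0,0,255],
    [0,0,0,0,0,0,255],
    [0,0,0,0,0,0,255]
  ]
}}

```text
t: 11.43
tcp_pos: [0.5071, 0.0957, 0.1588]
ee_rot: [[0.846, 0.25, 0.471], [0.222, -0.968, 0.114], [0.484, 0.008, -0.875]]
wrist_force: [-0.2, 0.0, -0.4]
grip_width: 0.0124
```

```bash
python3 - <<'E'
from h import *
o,d=rodnow();t=o+.085*d;print('tip',t,d)
e=t[:2]-[.619,.128];print('tray frame',Ro.from_euler('z',11.5,degrees=True).as_matrix()[:2,:2]@e)
if abs(e).max()<.02 and abs(d[2])<.08: print(arm.finish_job())
E
```

```text
t 11.4333 s 0.19475949872062664 lateral [ 0.0981  0.2632 -0.0813] ang 59.46441804273456 F [-0.1812  0.0457 -0.4424] w 0.012396909263424922 q [-1.2213  0.0553  0.9767  2.3354 -0.1358  0.2715 -1.4518]
tip [0.6215 0.1247 0.1534] [ 0.9689  0.2474 -0.0058]
tray frame [ 0.0031 -0.0027]
the job is handed in; nothing more can be done
None
```

I shut the cover, took the largest rod from the cradle by its black grip, and pushed it into the slanting tube until the collar stopped. I then drew it out and handed the job in at t ≈ 11.4 s, with the rod held over the tray. No verdict was reported.

- **Cover:** the depth picture shows it flat, front and back within about 0.5 mm (112.7 and 113.2 mm). The push went down about 19 mm to one side of where I aimed, but still on the cover.
- **Insertion:** the collar was within about 0.5 mm of the estimated mouth and about 1° off the tube's axis. The arm pushed up to about 35 N at the stop, and the side picture shows the collar seated.
- **Final hold:** the tip is about 4 mm from the tray centre and 153 mm above the bench. The rod is level to about 0.5° by the arm's pose, and the cameras put it at about 1°. Both cameras placed the tip within about 4 mm of where the arm's pose put it.
- **Bystanders:** none looks moved in the last picture; I did not measure them.

Two readings were off from what I expected:
- **Grip opening:** it read 12 mm on the 14 mm grip, though the rod showed no slip.
- **Grasp height:** the grasp ended about 10 mm higher than planned, because joints 5 and 6 were near their limits.

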